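# Stand the locking-fluid bottle ready and hold sprung tweezers at their marked gap

## Robot

A 6-joint arm with a two-finger parallel gripper is mounted at the origin on a cart in front of the work surface, level with it; the furniture and walls round the work are solid. World frame = base frame: x ahead of the robot, y to its left, z up, the work surface at z = 0. Lengths are in mm, angles in rad, forces in N, time in s.
With the tool pointing down it reaches from about 375 to 900 mm from the base axis. Payload 3.1 kg.
Tool frame: the origin (TCP) lies midway between the tips of the shut fingers; the grasp point (between the pads) lies behind it (hold_point_z is the z of the grasp point in the tool frame, in mm); z points along the fingers, y is the line along which they close (so a half turn about z gives the same grasp; the last joint's range is limited). The gripper opens to 87 mm and grips with 3 to 60 N. Pads are 19 mm wide; open, the fingers measure 117 mm over their backs; the gripper's body (75 mm by 190 mm) begins 51 mm behind the grasp point.
Start: joints at [-1.345, 0.527, 1.433, -0, 1.181, -0.178], TCP at [245.592, -574.701, 222.548] pointing down, gripper open.
Joint ranges: [-3.08, 3.08], [-0.75, 2.2], [0.22, 2.44], [-1.43, 4.57], [0, 2.65], [-2.85, 2.85]. Speed limits (rad/s): [2.79, 2.79, 3.14, 3.14, 3.14, 3.14].

## Interface

Orientations are given as a unit quaternion [w, x, y, z].
In Python, from rig import goto, move_straight, goto_joints, grip, dwell, solve_ik, sense, read_camera, camera_info, Unreachable, job_done, hold_point_z gives the robot as it stands. Calls block until the motion is done:
- goto(position, orientation): joint-space move of the TCP to a pose.
- move_straight(position, rotation=None, v=150, f_stop=None): straight line of the TCP; rotation=None keeps the orientation; v is the mean speed in mm/s. With f_stop (N) it stops when the force on the tool has changed by that much, and returns True; else False.
- goto_joints(angles): joint-space move.
- grip(opening, grasp_force=None): opening from 0.0 (shut) to 1.0 (fully open); grasp_force is the grip in N (None keeps the last); returns when the fingers have stopped.
- dwell(seconds).
- solve_ik(position, orientation): joint angles nearest the present ones, or None.
- sense(): the state.
- read_camera(name): name is "scene" or "side" or "wrist"; returns the picture (420x560x3 uint8, red, green, blue); there is no depth.
- camera_info(name): a dict with "intrinsics" (3x3 intrinsics, pixels), "rvec" (rotation vector, rad) and "tvec" (3), from world to camera coordinates, as OpenCV has them; the wrist camera has in their place "T_tool_cam" (4x4, takes a point from camera to tool coordinates, whose origin is the TCP and whose axes are the flange's). Camera axes: x right, y down, z forward; pixel columns grow to the right and rows downward; lengths in mm; the calibration is good to about 2 mm. A picture is of the moment at which its call begins: read the wrist's pose just before it. camera_info takes no time and is no camera call.
A pose or a line that the arm cannot do raises Unreachable and nothing moves.
- job_done(): hands the job in; it is judged then, once.
The state is a dict: "clock": time; "joint_positions": joint angles; "dq": joint speeds; "effort": joint torques, N m; "tcp_pos": TCP position; "tool_rot": TCP orientation; "force": force on the tool from outside, world axes, zero at the start; "moment": the same for the moment, N m; "opening": opening from 0.0 (shut) to 1.0 (fully open); "gripper_force": force on a finger pad.
Only numpy, scipy, OpenCV 4.12 (cv2) and the standard library are available. Lean on these libraries where they do the work, as an engineer would, in place of code of your own. Each camera call takes 0.05 s, during which the arm holds its last target. There are 200 camera calls.

## Task

I am about to lock the stop nut of the blue-gripped sprung tweezers. First stand the amber dropper bottle of locking fluid upright near the middle of the flat steel block and let go of it, without dropping it or disturbing the jar and the pot; then take the tweezers by their blue grips, squeeze until the red pointer is in the green band of the white scale, lift them about 8 cm off their wooden rest, level, and finish while still holding them there, steady, with the pointer in the green.

Things in the scene. Friction and masses are not known exactly. Their poses are not given: they have to be found in the camera images.
- bottle_center (a point): centre of the dropper bottle, 51 mm above its underside: amber glass bottle, body 32 mm across up to 65 mm high, black collar 24 mm across from there to 77 mm, teat 13 mm across above, 102 mm tall (mind the palm: grip high on the body or by the collar), about 70 g, standing upright. z axis up along the bottle
- steel_block: flat dark grey steel bench block, 98 x 104 mm and 9 mm thick, fixed on the table; origin at the centre of its underside, so its top is 9 mm above the origin
- jar_center (a point): centre of the white jar with a red lid, 44 mm across and 105 mm tall, loose; stands by, leave it alone
- pot_center (a point): centre of the low white and red pot, 63 mm across and 34 mm tall, loose; stands by, leave it alone
- rest: wooden rest fixed on the table: base board 220 (x) x 90 (y) mm, 8 mm thick, with two bars across it (along y, 90 mm long, 12 mm thick, tops 42 mm above the table, 6 mm lips at their ends) at x = -60 and x = +52 mm; origin at the centre of its underside. Between the bars is free room for fingers down to the base board
- tweezers_grip (a point): midway between the two blue grips of the tweezers, 7 mm above their underside (49 mm above the table at the start). x to the tips, y along the squeeze, z up; fixed to the left (+y) arm, so it turns by minus half the joint value as both arms close evenly. Grips 34 mm long (x), 14 mm high; over their outer faces 45 mm free, 31 mm at mid-green, where the faces are parallel
- tweezers_pivot (a point): spring pivot of the sprung steel tweezers, at their middle height, 100 mm behind the grip point; the tips are 200 mm ahead of it. The tweezers (about 80 g, 214 mm long, arms 12 mm high, loose) lie level across the two bars of the rest. The spring pushes each grip outward with about 3.5 N when free, 8.5 N at the green band; squeezed fully they go past the band
- green_band (a point): middle of the green band (7 mm wide) on the white scale that lies across the top of the tweezers near the tips, fixed to the left arm; the red pointer on the right arm runs along the scale's front (tip-side) edge
- tweezers_arm (a joint): how far the tweezers are squeezed (rad): 0 is free (tips 44 mm apart), grows as they close; the tip gap is 44 mm minus 200 mm per rad, the width over the grips 45 mm minus 100 mm per rad. The green band runs from 0.12 to 0.16 (tip gaps 20 to 12 mm), its middle is 0.14; the stop is at 0.20
There are look-alikes about, which are no part of the job. Leave any yellow look-alike of the part that bears bottle_center alone.

How it is judged:
By the outcome, as a careful person would: the job done as asked, in the order asked, and still so for the second after the job is handed in, while the arm keeps its last pose, push and grip.
It also fails if it takes over 56 s, if anything falls off the work surface, if the arm or the gripper's body presses on something with over 40 N, if the wrist force passes 120 N, or if a joint passes its speed limit or range.

## Working session

There is one attempt and no reset: what is moved stays moved. The work goes in short steps, each a Python script; the robot and the scene stay as the last script left them, time stands still between calls to the robot, and variables do not carry over. Pictures are saved under pics/ and viewed, at most 10 in all, crops included, and the job is handed in when it is done.

```bash
mkdir -p pics; python3 - <<'E'
from rig import *
import cv2
print(sense(),hold_point_z)
for n in("scene","side"):
    cv2.imwrite(f"pics/{n}0.png",read_camera(n)[:,:,::-1]); print(camera_info(n))
print(camera_info("wrist"))
E
```

```text
{'clock': 0.0, 'joint_positions': array([-1.34551265e+00,  5.28474150e-01,  1.43391356e+00, -1.15888178e-05,
        1.18135915e+00, -1.78445146e-01]), 'dq': array([-0.00164775, -0.00023041,  0.00065841,  0.00013435,  0.00100368,
        0.00101424]), 'effort': array([ 2.44174225e-04, -4.40037918e+01, -1.76593155e+01,  6.32757484e-02,
        5.80548355e-02, -1.58522348e-04]), 'tcp_pos': array([ 245.42120252, -574.00493198,  221.56313366]), 'tool_rot': array([-1.07668155e-03,  9.79693463e-01,  2.00498276e-01, -3.05793390e-05]), 'force': array([-0.24827207, -0.08622459,  0.13939992]), 'moment': array([-0.00400173,  0.04329514, -0.04540891]), 'gripper_force': 0.0, 'opening': 1.0009307369644114} -18.700000000000003
{'intrinsics': array([[407.18759338,   0.        , 283.59510048],
       [  0.        , 407.18759338, 207.75397227],
       [  0.        ,   0.        ,   1.        ]]), 'rvec': array([ 2.23891445, -0.47830117,  0.2138778 ]), 'tvec': array([-529.58859521,  218.92145449,  726.00889332])}
{'intrinsics': array([[444.66725147,   0.        , 275.72791053],
       [  0.        , 444.66725147, 211.23689977],
       [  0.        ,   0.        ,   1.        ]]), 'rvec': array([ 0.01745341, -2.64951214,  1.64534661]), 'tvec': array([ 569.84082712,   48.12783701, 1086.51148317])}
{'intrinsics': array([[367.29909267,   0.        , 279.89249106],
       [  0.        , 367.29909267, 210.89414707],
       [  0.        ,   0.        ,   1.        ]]), 'T_tool_cam': array([[ 6.36399443e-05, -9.66627624e-01, -2.56185543e-01,
         7.01170992e+01],
       [ 9.99999042e-01, -2.92719591e-04,  1.35288948e-03,
        -4.43558749e-01],
       [-1.38273087e-03, -2.56185383e-01,  9.66626679e-01,
        -1.62388194e+02],
       [ 0.00000000e+00,  0.00000000e+00,  0.00000000e+00,
         1.00000000e+00]])}
```

View pics/scene0.png

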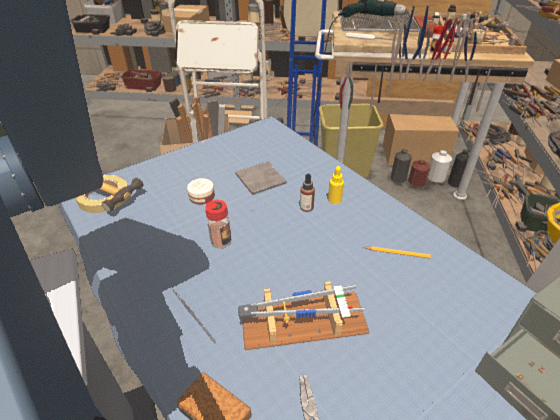

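View pics/side0.png

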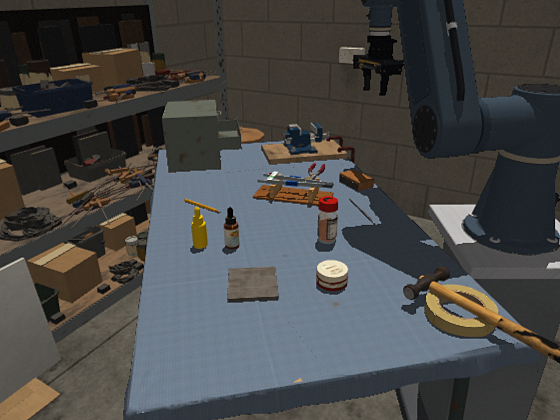

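The amber bottle with the black teat is at scene (307,192) and side (231,230). A yellow look-alike stands at scene (337,185) and side (199,230). The amber one fits the description. The block is at scene (261,178), the jar at (219,225), the pot at (201,190) and the tweezers at (303,305).

```bash
cat > h.py <<'E'
import numpy as np, cv2
from rig import *
from scipy.spatial.transform import Rotation as R
def cam(n,st=None):
    c=camera_info(n);K=c["intrinsics"]
    if n!="wrist":
        M=cv2.Rodrigues(c["rvec"])[0]; return K,M.T,-M.T@c["tvec"]
    q=st["tool_rot"];Rt=R.from_quat([q[1],q[2],q[3],q[0]]).as_matrix();T=c["T_tool_cam"]
    return K,Rt@T[:3,:3],st["tcp_pos"]+Rt@T[:3,3]
def onz(n,uv,z,st=None):
    K,M,o=cam(n,st); d=M@np.linalg.inv(K)@[uv[0],uv[1],1]; return o+d*(z-o[2])/d[2]
def proj(n,p,st=None):
    K,M,o=cam(n,st); q=K@M.T@(np.array(p)-o); return q[:2]/q[2]
def down(a): # tool pointing down, tool y axis at angle a from world y (tool x at angle a)
    q=(R.from_euler('z',a)*R.from_euler('x',np.pi)).as_quat(); return [q[3],q[0],q[1],q[2]]
E
python3 - <<'E'
from h import *
np.set_printoptions(precision=1,suppress=True)
for n,L in dict(scene=[("bot base",(307,210),0),("bot top",(308,176),102),("jartop",(216,204),105),("pottop",(201,185),34),("b1",(235,177),9),("b2",(263,163),9),("b3",(286,180),9),("b4",(256,193),9),("pivot",(247,311),48),("g1",(302,295),56),("g2",(306,313),56),("green",(342,293),60)],
 side=[("bot base",(232,247),0),("bot top",(230,208),102),("jartop",(328,201),105),("pottop",(332,266),34),("b1",(228,268),9),("b2",(277,268),9),("b3",(279,298),9),("b4",(228,299),9)]).items():
    for a,uv,z in L: print(n,a,onz(n,uv,z))
S=cv2.imread("pics/scene0.png");D=cv2.imread("pics/side0.png")
a=cv2.resize(S[270:350,230:380],(800,427),interpolation=2)
b=cv2.resize(S[150:220,170:360],None,fx=2.1,fy=2.1,interpolation=2)
c=cv2.resize(D[190:310,180:380],None,fx=2,fy=1.45*1,interpolation=2)[:147]
out=np.zeros((427+147,800,3),np.uint8);out[:427]=a;out[427:,:b.shape[1]]=b[:147];out[427:,400:]=c[:147,:400]
cv2.imwrite("pics/c1.png",out)
E
```

```text
scene bot base [666.9  58.7   0. ]
scene bot top [664.7  56.9 102. ]
scene jartop [449.8  44.3 105. ]
scene pottop [454.8 213.3  34. ]
scene b1 [550.  243.5   9. ]
scene b2 [640.1 272.9   9. ]
scene b3 [665.4 177.    9. ]
scene b4 [575.8 158.7   9. ]
scene pivot [ 429.2 -184.4   48. ]
scene g1 [ 527.1 -198.1   56. ]
scene g2 [ 516.9 -234.4   56. ]
scene green [ 591.2 -225.6   60. ]
side bot base [670.3  75.6   0. ]
side bot top [668.7  77.7 102. ]
side jartop [449.1  48.9 105. ]
side pottop [451.5 206.9  34. ]
side b1 [667.1 176.8   9. ]
side b2 [563.4 176.7   9. ]
side b3 [557.7 279.1   9. ]
side b4 [654.6 282.5   9. ]
```

View pics/c1.png

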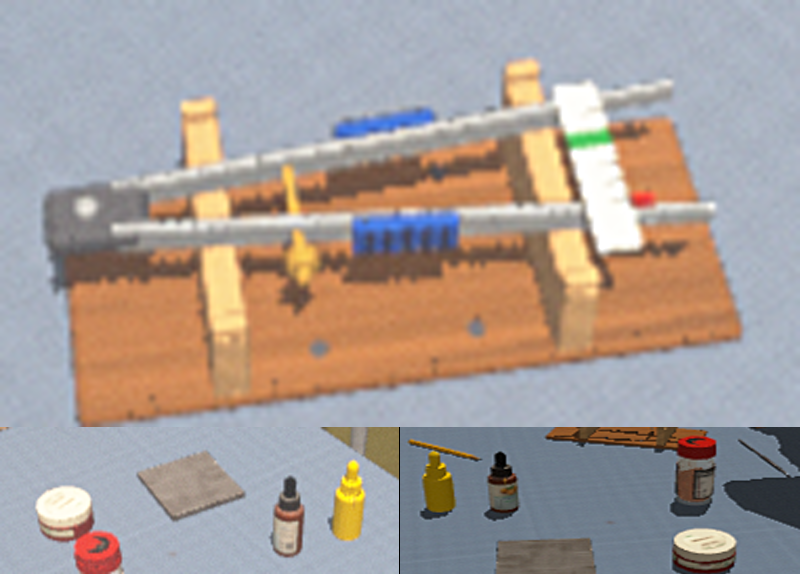

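The crop confirms the amber bottle with black collar and teat, with the yellow one as the look-alike. It also shows the tweezers with the pivot at the left and the scale at the right. Now I'll go above the bottle and block for a look with the wrist camera.

```bash
python3 - <<'E'
from h import *
for a in (0,np.pi,-.15): print(a,solve_ik([640,135,270],down(a)), solve_ik([667,66,41],down(a)))
goto([600,140,270],down(0))
st=sense();print(st["clock"],st["tcp_pos"],st["tool_rot"])
im=read_camera("wrist");cv2.imwrite("pics/w1.png",im[:,:,::-1])
import pickle;pickle.dump(st,open("w1.pkl","wb"))
E
```

```text
0 [ 3.73614868e-02  5.23009896e-01  1.29970312e+00 -4.44089210e-16
  1.31887963e+00  1.60815781e+00] [-6.77450476e-02  8.09645999e-01  1.43386355e+00 -4.44089210e-16
  8.98083105e-01  1.50305128e+00]
3.141592653589793 [ 0.03736149  0.5230099   1.29970312  0.          1.31887963 -1.53343484] [-0.06774505  0.809646    1.43386355  0.          0.89808311 -1.63854137]
-0.15 [ 3.73614868e-02  5.23009896e-01  1.29970312e+00 -4.44089210e-16
  1.31887963e+00  1.75815781e+00] [-6.77450476e-02  8.09645999e-01  1.43386355e+00 -4.44089210e-16
  8.98083105e-01  1.65305128e+00]
2.9167 [600.21724279 139.14637191 269.91076447] [ 1.17832162e-04  9.99999821e-01 -5.84530419e-04 -4.15205325e-05]
```

View pics/w1.png

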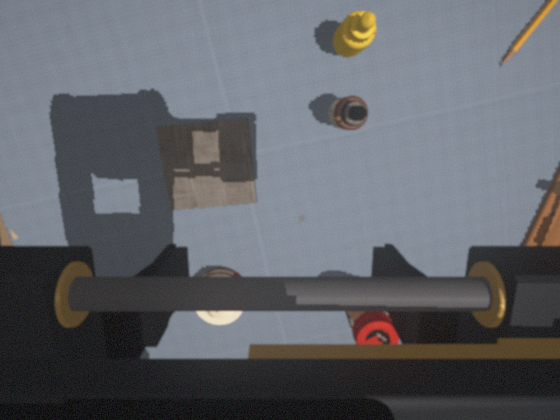

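The wrist view shows the amber bottle with its teat top at (357,114), and the block corners at about (157,125), (253,113), (257,203) and (172,210). The yellow bottle is at (357,33), the pot lid at (219,297) and the jar at (376,335).

```bash
python3 - <<'E'
from h import *
import pickle
np.set_printoptions(precision=1,suppress=True)
st=pickle.load(open("w1.pkl","rb"))
for a,uv,z in [("teat",(357,114),102),("collar",(352,113),77),("yel",(366,21),102),("b",(157,125),9),("b",(253,113),9),("b",(257,203),9),("b",(172,210),9)]: print(a,onz("wrist",uv,z,st))
p=onz("wrist",(357,114),102,st)
for n in("scene","side"): print(proj(n,p),proj(n,[p[0],p[1],0]))
im=cv2.imread("pics/w1.png")
a=cv2.resize(im[90:230,130:280],None,fx=3.5,fy=3.5,interpolation=2);b=cv2.resize(im[85:145,315:385],None,fx=4,fy=4,interpolation=2)
out=np.zeros((490,800,3),np.uint8);out[:,:525]=a;out[:240,525:800]=b[:,:275]
out=cv2.convertScaleAbs(out,alpha=1.6,beta=10);cv2.imwrite("pics/c2.png",out)
E
```

```text
teat [669.8  72.1 102. ]
collar [670.7  71.7  77. ]
yel [743.4  68.6 102. ]
b [658.1 276.9   9. ]
b [671.  168.9   9. ]
b [567.9 166.2   9. ]
b [559.5 267.6   9. ]
[307.  171.8] [305.6 206.3]
[229.8 206.9] [232.3 246.2]
```

View pics/c2.png

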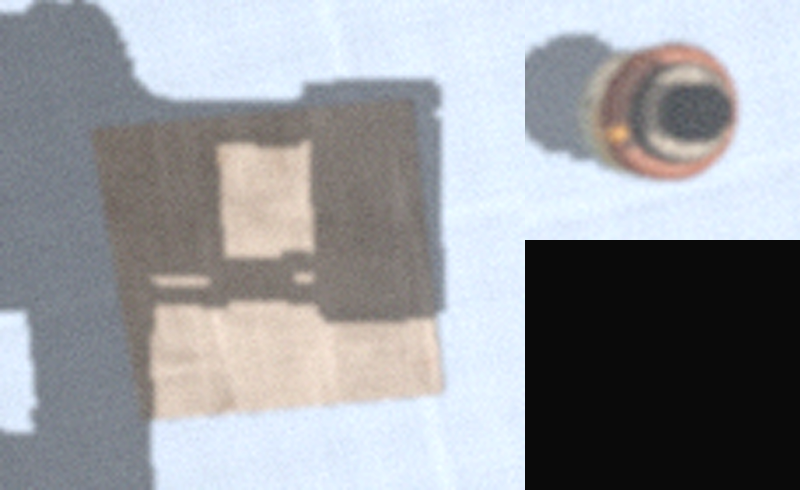

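```bash
python3 - <<'E'
from h import *
np.set_printoptions(precision=2,suppress=True)
q=down(0)
goto([670,72,150],q)
print(move_straight([670,72,42],v=120,f_stop=8), sense()["tcp_pos"])
grip(0.0,18)
s=sense();print(s["opening"],s["gripper_force"],s["clock"])
move_straight([670,72,75],v=80)
s=sense();print(s["opening"],s["gripper_force"],s["force"],s["tcp_pos"])
move_straight([612,220,75],v=150)
dwell(.2);print(sense()["force"])
c=move_straight([612,220,49],v=25,f_stop=3)
s=sense();print(c,s["tcp_pos"],s["force"],s["clock"])
cv2.imwrite("pics/place_side.png",read_camera("side")[:,:,::-1])
E
```

```text
False [670.82  72.04  42.96]
0.3688181620022837 17.865489515461377 5.6333
0.3674433212514764 17.854016223645885 [ 0.61  0.09 -0.09] [670.25  72.01  75.79]
[-0.76  0.4  -0.63]
True [611.86 219.91  50.76] [-0.85  0.61  5.31] 8.4917
```

```bash
python3 - <<'E'
from h import *
import pickle
np.set_printoptions(precision=2,suppress=True)
dwell(.1); print(sense()["force"])
grip(0.6); grip(0.9)
move_straight([612,220,180],v=150)
cv2.imwrite("pics/s2.png",cv2.resize(read_camera("side")[190:330,150:390,::-1],None,fx=2.4,fy=2.4,interpolation=2))
# look at the tweezers
goto([470,-210,250],down(0))
st=sense();print(st["clock"],st["tcp_pos"])
cv2.imwrite("pics/w2.png",read_camera("wrist")[:,:,::-1]);pickle.dump(st,open("w2.pkl","wb"))
a=cv2.imread("pics/w2.png");b=cv2.imread("pics/s2.png")
E
```

```text
[-0.05 -0.    6.04]
12.825 [ 470.42 -209.31  249.85]
```

View pics/s2.png

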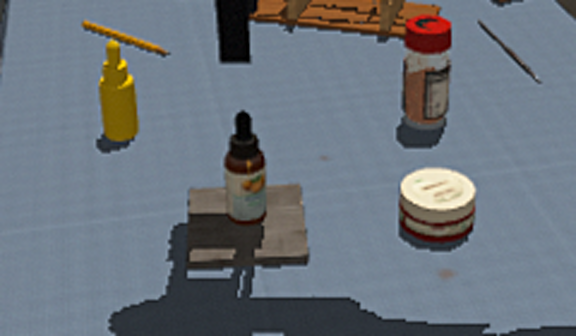

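View pics/w2.png

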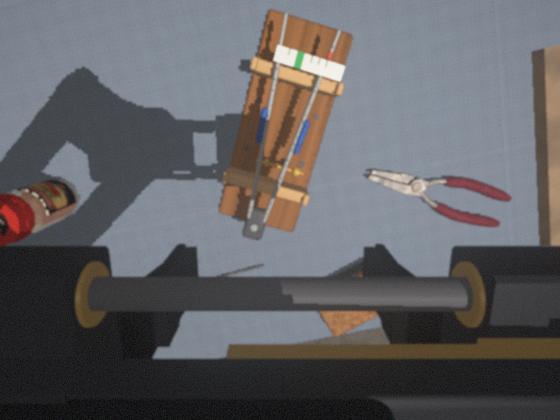

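The bottle stands upright at mid-block, with the jar and pot untouched. In the wrist view, the tweezers have their pivot at (255,228), the blue grips at (263,125) and (301,136), and the scale from (276,55) to (343,73).

```bash
python3 - <<'E'
from h import *
import pickle
np.set_printoptions(precision=2,suppress=True)
st=pickle.load(open("w2.pkl","rb"))
piv=onz("wrist",(255,228),53,st);g1=onz("wrist",(263,125),54,st);g2=onz("wrist",(301,136),54,st)
m=(g1+g2)/2
print(piv,g1,g2,m,"dist",np.linalg.norm(m-piv),np.linalg.norm(g1-g2)); 
d=(m-piv)[:2];a=np.arctan2(d[1],d[0]);n=(g1-g2)[:2];print(a,np.arctan2(n[1],n[0])-np.pi/2)
t1=onz("wrist",(287,14),54,st);t2=onz("wrist",(338,31),54,st);tm=(t1+t2)/2-piv;print("tips",np.linalg.norm(tm),np.arctan2(tm[1],tm[0]),np.linalg.norm(t1-t2))
for aa in(a,a+np.pi,a-np.pi):print(solve_ik([m[0],m[1],31],down(aa)))
im=cv2.imread("pics/w2.png");o=cv2.resize(im[5:245,205:365],None,fx=2.5,fy=2.5,interpolation=2);cv2.imwrite("pics/c3.png",cv2.convertScaleAbs(o,alpha=1.4))
E
```

```text
[ 427.21 -183.71   53.  ] [ 530.01 -193.05   54.  ] [ 519.79 -229.31   54.  ] [ 524.9  -211.18   54.  ] dist 101.48796057148918 37.678281103122316
-0.27406769592107394 -0.2746542318466618
tips 199.09626192802955 -0.2766463997097817 47.65260462296378
[-0.58  0.73  1.72 -0.    0.69  1.26]
[-0.58  0.73  1.72  0.    0.69 -1.88]
[-0.58  0.73  1.72  0.    0.69 -1.88]
```

View pics/c3.png

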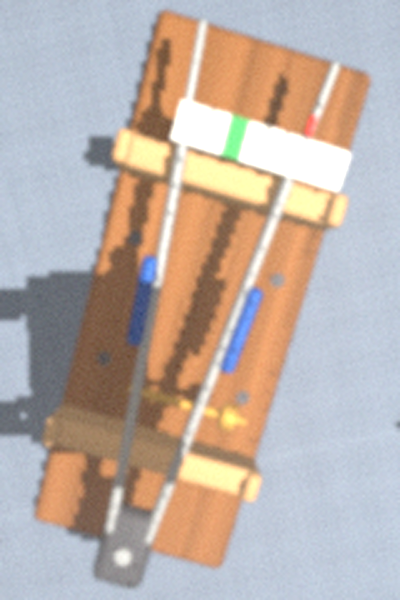

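```bash
python3 - <<'E'
from h import *
np.set_printoptions(precision=3,suppress=True)
q=down(-.275);x,y=523.5,-211
goto([x,y,130],q)
print(move_straight([x,y,30.5],v=80,f_stop=8))
for o in (.56,.46,.40,.356):
    grip(o,25); dwell(.1); s=sense();print(o,s["opening"],s["gripper_force"],s["force"],s["clock"],s["tcp_pos"])
im=read_camera("wrist");cv2.imwrite("pics/w3.png",im[:,:,::-1])
E
```

```text
False
0.56 0.5626336930107129 0.0 [ 0.172  0.552 -0.176] 15.7667 [ 523.48  -211.002   30.484]
0.46 0.4614365077659875 5.050303442185395 [-0.303 -0.466 -0.185] 16.3667 [ 523.491 -211.002   30.481]
0.4 0.40226335159922405 6.657178995665163 [ 0.412 -0.118  0.23 ] 16.8917 [ 523.482 -210.952   30.485]
0.356 0.35570153802818194 8.308258429169655 [ 0.617  0.31  -0.43 ] 17.375 [ 523.468 -210.99    30.474]
```

View pics/w3.png

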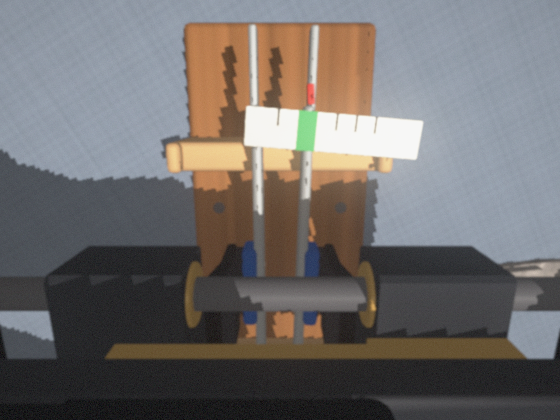

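The red pointer at (310,95) is within the green band, columns 299–317 at the scale's front edge. Next I'll lift.

```bash
python3 - <<'E'
from h import *
np.set_printoptions(precision=3,suppress=True)
s=sense();p=s["tcp_pos"]
move_straight([523.5,-211,40.5],v=25); move_straight([523.5,-211,110.8],v=60); dwell(.8)
s=sense();print(s["opening"],s["gripper_force"],s["force"],s["clock"],s["tcp_pos"])
w=read_camera("wrist")[60:240,140:460,::-1];sc=read_camera("scene")[240:350,220:390,::-1];sd=read_camera("side")[140:220,230:350,::-1]
out=np.zeros((600,800,3),np.uint8)
out[:315,:560]=cv2.resize(w,(560,315),interpolation=2);out[320:590,:417]=cv2.resize(sc,(417,270),interpolation=2);out[320:575,418:800]=cv2.resize(sd,(382,255),interpolation=2)
cv2.imwrite("pics/fin.png",out)
E
```

```text
0.35250676939883785 8.300249220337719 [0.381 0.203 0.269] 20.1 [ 523.516 -211.029  110.833]
```

View pics/fin.png

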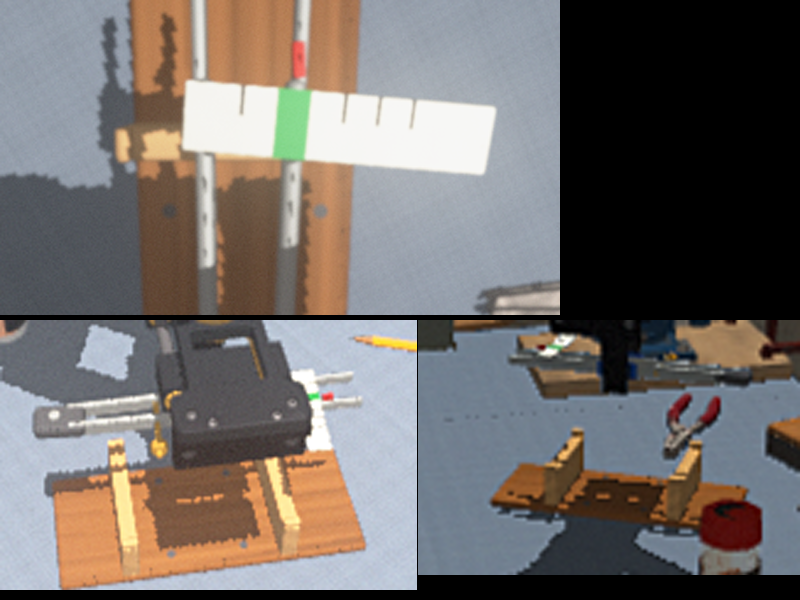

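The tweezers are lifted 80 mm. The scale edge sits at the same wrist-camera row as before the lift (about 106 against 107), so they're still level. The pointer at (299,60) is inside the green band, 277–311.

```bash
python3 -c "
from rig import *
print(job_done())"
```

```text
the job is handed in; nothing more can be done
None
```

The job is handed in: the amber bottle stands upright near the middle of the steel block, and the arm holds the tweezers level about 8 cm above their rest with the pointer in the green band, at about 20 s on the robot's clock.

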